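Hook the extractor hood's filter panel shut

ROBOT

A 7-joint arm with a two-finger parallel gripper is mounted at the origin on a cart in front of the work surface, level with it; the furniture and walls round the work are solid. World frame = base frame: x ahead of the robot, y to its left, z up, the work surface at z = 0. Lengths are in m, angles in rad, forces in N, time in s.
With the tool pointing down it reaches from about 0.4 to 0.875 m from the base axis. Payload 6.5 kg.
Tool frame: the origin (TCP) lies at the very end of the fingers, on their centre line; the grasp point (between the pads) lies 19 mm behind it; z points along the fingers, y is the direction in which the jaws open and shut (so a half turn about z gives the same grasp; the last joint's range is limited). The gripper opens to 88 mm and grips with 3 to 60 N. Pads are 18 mm wide; open, the fingers measure 123 mm over their backs; the gripper's body (75 mm by 187 mm) begins 45 mm behind the grasp point.
Start: joints at [1.065, 0.536, -0.004, 1.538, 0.003, 1.067, -0.071], TCP at [0.277, -0.588, 0.239] pointing down, gripper open.
Joint ranges: [-2.7, 2.7], [-0.37, 2.16], [-1.27, 1.26], [0.24, 2.4], [-1.31, 4.45], [0.19, 1.91], [-2.76, 2.76]. Speed limits (rad/s): [2.39, 2.39, 3.14, 3.14, 3.14, 3.14, 3.14].

INTERFACE

Orientations are given as [roll, pitch, yaw] about the fixed x, y, z axes, in that order (R = Rz(yaw) Ry(pitch) Rx(roll)).
In Python, from rig import env, vision, ticket gives the robot as it stands. The module is installed in compiled form; this text tells all that it offers.
- The arm moves only by the shell command python3 -m pendant 'ROWS' [OPENING] [FORCE]. ROWS is JSON, one flat list of numbers, 6 for each row, row after row: the shift along the tool's x, y, z in m, then the turn, a rotation vector about the tool's x, y, z in degrees. A call has 1 to 10 rows; each row is the pose to reach, as a shift and turn from the pose commanded when the call began, along the tool's axes at that moment; what a row does not reach only later rows make up. A row lasts 1/8 s, in which the tool goes at most 62.5 mm and 10.7 degrees, less where a joint would pass 70% of its speed; a pose out of reach is approached as far as the arm can. A call with a gripper value outside its range is refused whole. OPENING is the closure in counts, from 0 (fully open) to 255 (shut), set as the call begins (- or left out, the last holds). The fingers move at their own pace and stop on an object; FORCE is the grip in N (left out, the last holds). Time passes only in rows, so rows that repeat a pose let the fingers close. It gives the time, the measured TCP pose, the force and the opening at its end, in the units of the state.
- env.get_state(): the state, without advancing time (a new reading comes with each control period).
- vision.camera(name): name is "side" or "top"; returns the picture (480x640x3 uint8, red, green, blue); there is no depth.
- vision.calibration(name): a dict with "fx", "fy", "cx", "cy" (pixels), "R" (3x3) and "t" (3): a world point X has camera coordinates R X + t. Camera axes: x right, y down, z forward; pixel columns grow to the right and rows downward; lengths in m; the calibration is good to about 2 mm. A picture is of the moment at which its call begins. calibration takes no time and is no camera call.
- ticket.close_job(): hands the job in, once; it reports no verdict.
The state is a dict: "t": time; "qpos": joint angles; "qd": joint speeds; "joint_efforts": joint torques, N m; "ee_pos": TCP position; "tool_rot": TCP orientation; "ft_force": force on the tool from outside, world axes, zero at the start; "wrist_torque": the same for the moment, N m; "width": finger opening in m.
Only numpy, scipy, OpenCV 4.12 (cv2) and the standard library are available. Lean on these libraries where they do the work, as an engineer would, in place of code of your own. Each camera call takes 0.05 s, during which the arm holds its last target.

TASK

The filter panel under the small extractor hood is hanging open. Take the hook rod from its stand, put its hook through the ring on the panel's front edge and pull the panel gently up until it clicks fully shut, then unhook the rod and hang it back in its stand as it was. Work the panel only with the rod, keep the hand off the hood, and leave the other things where they are.

Things in the scene. Friction and masses are not known exactly. Their poses are not given: they have to be found in the camera images.
- hood: compact metal extractor hood fixed on the worktop, 240 x 250 mm, 265 mm high. Origin on the worktop (z 0) straight below the middle of the panel's hinge; x axis points to the hood's back, y along the hinge, z up. Its canopy lies 160 mm and more above the worktop, 125 mm to each side.
- hinge (a point): middle of the panel's hinge line, 155 mm above the hood's origin; axes as the hood's. The panel reaches forward from it (toward -x).
- rim (a point): middle of the canopy's front edge, 158 mm ahead of the hinge and 171 mm above the worktop; axes as the hood's. Ahead of it all is free upward, so the upright rod can rise past it.
- panel (a joint): angle of the hinged filter panel, rad: 0 = shut (level, flush under the canopy, at a hard stop), more = hanging lower; starts 0.35 to 0.5. A stiff hinge (0.36 N m) holds it where left. A spring catch resists from about 0.10 to 0.05 rad (7 to 11 N up at the ring in all), then draws it to 0 and keeps it. More than 20 N between rod and hood bends the ring.
- ring (a point): centre of the brass ring eye ahead of the panel's front edge, 215 mm from the hinge line. Hole 26 mm wide, wire 7 mm thick. The hole's axis is parallel to the hinge (the hood's y), so a hook enters sideways; hook and ring turn in each other as the panel swings.
- rod_grip (a point): centre of the rod's upright wooden handle (20 x 20 mm, 62 mm high), to be gripped from above; z up along the rod, x and y square to its faces. The rod is telescopic: the centre line of its hook arm lies 153 to 179 mm below this point, another length each time, not measured (touching the worktop with the hook shows it); it yields only above 60 N.
- rod: hook rod, 0.15 kg; origin at the centre of the underside of its black collar (30 mm wide), 36 mm below the handle's centre; z up along the rod. Below the collar a 12 mm tube, then 7 mm wire. The hook is an arm of 7 mm wire at the lower end: its centre line runs 34 mm toward +y, then turns up; the end rises 9 mm above the arm's centre line.
- stand: steel stand fixed on the worktop, origin on the worktop below the hanging place. Fork of two level prongs (gap 19 mm, top at z 170 mm), open toward its -x; the prong ends, 20 to 24 mm ahead of the hanging place, are bent up 6 mm, so raise the rod 10 mm or more before moving it out along -x. A post 58 mm behind is no higher than the fork.
- fork (a point): the hanging place, where the centre of the underside of the rod's collar rests on the fork; axes as the stand's. The rod hangs with its axes along these.
- mug: orange mug, 101 mm high, origin at the middle of its underside: leave alone
- salt_shaker: glass salt shaker with a grey cap, 44 mm wide, 90 mm high, origin under its middle: leave alone
- spice_jar: spice jar with a yellow cap, 42 mm wide, 96 mm high, origin under its middle: leave alone
- lemon: yellow lemon, 78 mm long, origin under its middle: leave alone

How it is judged:
On the way, in this order (a step that is already met when the one before it is completed fails the run):
1. the rod is lifted out of its stand (distance between rod and fork above 0.06 m), for 0.1 s.
2. the rod pulls the panel up to less than 0.25 rad (value of joint panel below 0.25 rad and contact force between rod and hood above 0.5 N), for 0.05 s.
3. the panel is shut in its catch (value of joint panel below 0.02 rad), for 0.3 s.
At the end, for the whole second after the job is handed in: The panel is shut in its catch (joint below 0.02 rad) and the rod hangs still and upright (within 0.1 rad) in the stand's fork, its collar within 12 mm of the hanging place (value of joint panel below 0.02 rad and distance between rod and fork below 0.012 m and angle between rod's own z axis and vertical below 0.1 rad and linear speed of rod below 0.02 m/s); the robot touches nothing.
It fails at once if rod and hood press on each other with more than 20 N (contact force between rod and hood above 20 N).
It fails at once if the hand or arm touches the hood or its panel (contact force between any of the fingers, the arm and hood above 1 N).
It fails at once if a bystander is moved more than 30 mm (distance of any of mug, salt_shaker, spice_jar, lemon from where it was at the start of the episode above 0.03 m).
It also fails if it takes over 69 s, if anything falls off the work surface, if the arm or the gripper's body presses on something with over 40 N, if the wrist force passes 120 N, or if a joint passes its speed limit or range.

## Working session

There is one attempt and no reset: what is moved stays moved. The work goes in short steps, Python scripts to look and compute and a shell command to move; the robot and the scene stay as the last step left them, time stands still between calls to the robot, and variables do not carry over. Pictures are saved under pics/ and viewed, and the job is handed in when it is done.

```bash
mkdir -p pics
python3 - <<'E'
from rig import env, vision
import cv2
for n in("side","top"):
    im=vision.camera(n); cv2.imwrite(f"pics/{n}0.png",im[:,:,::-1])
    c=vision.calibration(n); print(n,c)
s=env.get_state()
for k,v in s.items(): print(k,v)
E
```

```text
side {'fx': 575.28018372703, 'fy': 575.28018372703, 'cx': 317.7591756401766, 'cy': 244.8611403677751, 'R': array([[ 0.94520012, -0.32574456, -0.02207299],
       [-0.13811103, -0.33765977, -0.93108068],
       [ 0.29584131,  0.88310609, -0.36414497]]), 't': array([-0.53539674,  0.2096286 ,  1.20157199])}
top {'fx': 457.36698488239824, 'fy': 457.36698488239824, 'cx': 317.11303331376365, 'cy': 239.35162186343615, 'R': array([[ 0.00981051, -0.99968904,  0.02292561],
       [-0.99278296, -0.01247802, -0.11927402],
       [ 0.119523  , -0.02159002, -0.99259666]]), 't': array([-0.04244129,  0.54983805,  1.2851566 ])}
t 0.1
qpos [ 1.06480142  0.53708674 -0.00447002  1.53873695  0.00259442  1.06730345
 -0.07121534]
qd [ 4.80021750e-05 -1.89612758e-03 -1.17088447e-04 -3.38315267e-03
  3.17687320e-04  3.95082801e-04 -7.51986763e-04]
joint_efforts [ 2.81862165e-03 -5.72081101e+01  9.94042084e-01 -2.52234060e+01
 -5.61180850e-02  1.34086955e-02  8.88662157e-05]
ee_pos [ 0.27651812 -0.58765304  0.23794333]
tool_rot [-3.14006670e+00  9.23409084e-05  4.39875561e-01]
ft_force [ 0.43636679 -0.13584321  0.09697188]
wrist_torque [ 0.04950808 -0.00554179  0.02889882]
width 0.08787961648720105
```

View pics/side0.png

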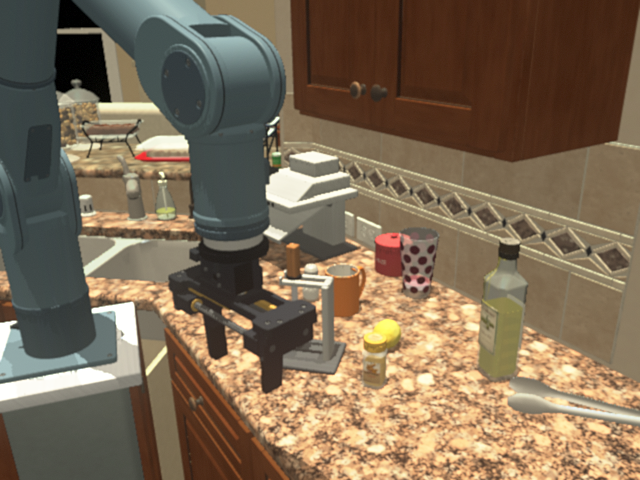

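View pics/top0.png

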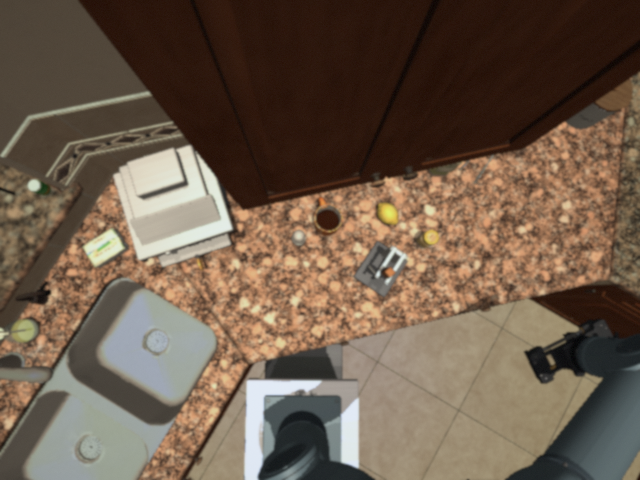

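The side view shows the stand at about (310,320), with the arm hiding part of the hood at about (310,200). In the top view the hood is at (175,205), the rod's handle at (390,271), the mug at (327,220), and the ring at about (201,263). I'll enlarge the details.

Run:
```python
import cv2
t=cv2.imread("pics/top0.png"); s=cv2.imread("pics/side0.png")
cv2.imwrite("pics/t_st.png",cv2.resize(t[220:310,340:460],None,fx=6,fy=6,interpolation=cv2.INTER_CUBIC))
cv2.imwrite("pics/t_hd.png",cv2.resize(t[140:280,100:250],None,fx=4,fy=4,interpolation=cv2.INTER_CUBIC))
cv2.imwrite("pics/s_st.png",cv2.resize(s[140:390,240:410],None,fx=2.4,fy=2.4,interpolation=cv2.INTER_CUBIC))
```

```text
(no output)
```

View pics/t_st.png

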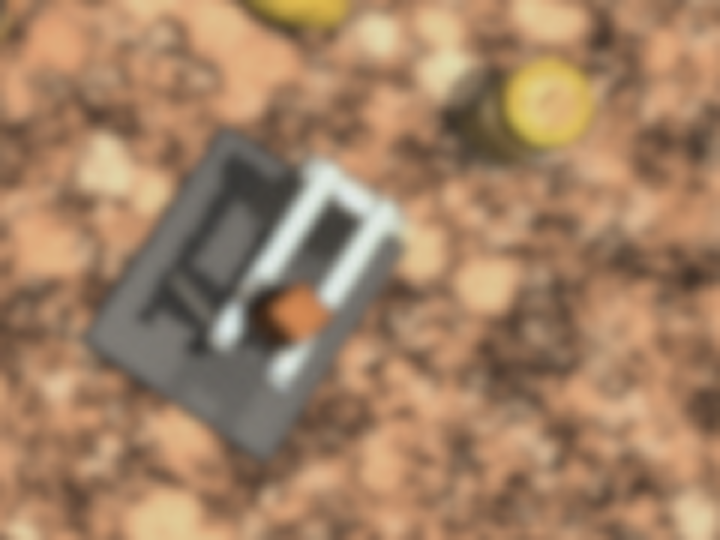

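View pics/t_hd.png

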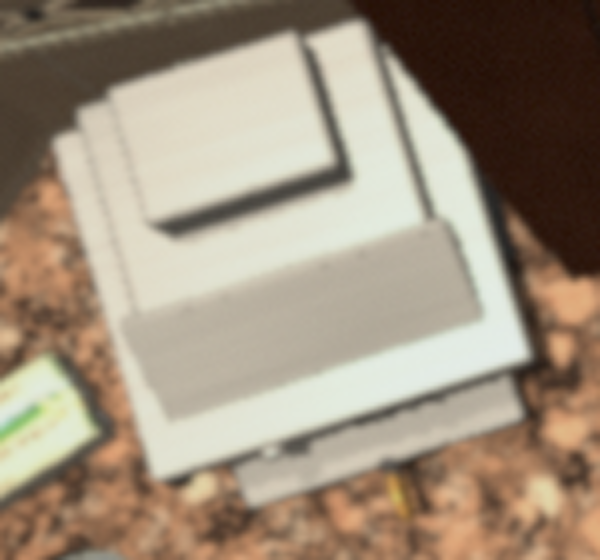

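View pics/s_st.png

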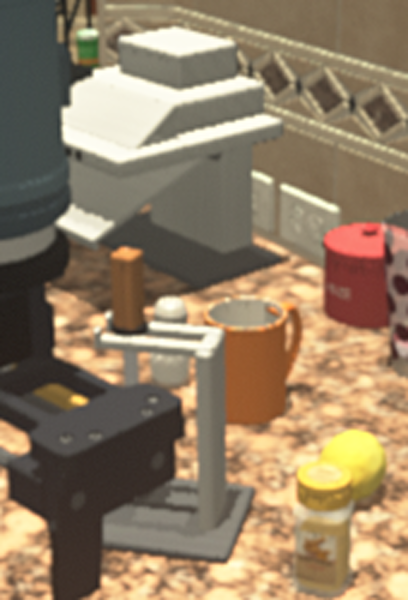

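```bash
cat > h.py <<'E'
import numpy as np, cv2
from rig import vision
C={n:vision.calibration(n) for n in("side","top")}
def ray(n,px):
    c=C[n]; d=c["R"].T@np.array([(px[0]-c["cx"])/c["fx"],(px[1]-c["cy"])/c["fy"],1]); return -c["R"].T@c["t"],d/np.linalg.norm(d)
def onz(n,px,z):
    o,d=ray(n,px); return o+d*(z-o[2])/d[2]
def tri(ps,pt):
    c=C; P=[np.array([[k["fx"],0,k["cx"]],[0,k["fy"],k["cy"]],[0,0,1]])@np.c_[k["R"],k["t"]] for k in (c["side"],c["top"])]
    X=cv2.triangulatePoints(P[0],P[1],np.array(ps,float),np.array(pt,float))[:,0]; X=X[:3]/X[3]
    return X,proj("side",X)-ps,proj("top",X)-pt
def proj(n,X):
    c=C[n]; p=c["R"]@np.array(X)+c["t"]; return np.array([c["fx"]*p[0]/p[2]+c["cx"],c["fy"]*p[1]/p[2]+c["cy"]])
np.set_printoptions(precision=4,suppress=True)
E
python3 - <<'E'
from h import *
print("cams",[-c["R"].T@c["t"] for c in C.values()])
print("handle top tri",tri((292.8,244.5),(389.7,271.7)))
print("handle top onz",onz("top",(389.7,271.7),.237))
f=lambda x,y:(340+x/6,220+y/6)
for a,b in [((255,265),(320,165)),((290,375),(390,205))]:
    A,B=onz("top",f(*a),.17),onz("top",f(*b),.17); d=B-A; print("prong",A,B,np.degrees(np.arctan2(d[1],d[0])))
# base edges
for a,b in [((92,340),(228,130)),((265,460),(92,340))]:
    A,B=onz("top",f(*a),.008),onz("top",f(*b),.008); d=B-A; print("base",A,B,np.degrees(np.arctan2(d[1],d[0])))
g=lambda x,y:(100+x/4,140+y/4)
A,B=onz("top",g(155,480),.175),onz("top",g(532,357),.175);d=A-B
print("front",A,B,np.linalg.norm(d),np.degrees(np.arctan2(d[1],d[0]))-90,(A+B)/2)
print("ring", onz("top",g(401,490),.07))
print("jar",onz("top",f(547,105),.096),"mug",onz("top",(327,219),.1),"salt",onz("top",(299,239),.09),"lemon",onz("top",(388,213),.05))
E
```

```text
cams [array([ 0.1795, -1.1647,  0.6209]), array([ 0.3927, -0.0078,  1.3422])]
handle top tri (array([ 0.4502, -0.2092,  0.2348]), array([-0.3748,  0.0527]), array([ 0.1139, -0.4425]))
handle top onz [ 0.449  -0.2085  0.237 ]
prong [ 0.4716 -0.2023  0.17  ] [ 0.5151 -0.2307  0.17  ] -33.19334376312372
prong [ 0.4248 -0.2169  0.17  ] [ 0.4981 -0.2608  0.17  ] -30.87722572129137
base [ 0.4452 -0.1494  0.008 ] [ 0.5487 -0.2163  0.008 ] -32.87536943691594
base [ 0.3881 -0.2333  0.008 ] [ 0.4452 -0.1494  0.008 ] 55.791403540234704
front [0.4748 0.4184 0.175 ] [0.5566 0.183  0.175 ] 0.24921374464118065 19.159127667014587 [0.5157 0.3007 0.175 ]
ring [0.4772 0.2875 0.07  ]
jar [ 0.5519 -0.35    0.096 ] mug [ 0.599  -0.0615  0.1   ] salt [0.5438 0.0149 0.09  ] lemon [ 0.6272 -0.2391  0.05  ]
```

```bash
cat >> h.py <<'E'
from rig import env
from scipy.spatial.transform import Rotation as Ro
def go(p,yaw,base=None):
    """print row from measured pose to TCP p, yaw(deg), tool straight down"""
    s=env.get_state(); R=Ro.from_euler("xyz",s["tool_rot"]); T=Ro.from_euler("xyz",[np.pi,0,np.radians(yaw)])
    d=R.inv().apply(np.array(p)-s["ee_pos"]); r=(R.inv()*T).as_rotvec(degrees=True)
    print("row",np.round(d,4),np.round(r,2))
E
python3 -c "
from h import *
go([.450,-.209,.30],-33)"
```

```text
row [ 0.3182 -0.2688 -0.0617] [-0.08  0.05 58.2 ]
```

```bash
python3 -m pendant '[0,0,-0.062,0,0,0, 0.318,-0.269,-0.062,-0.08,0.05,58.2, 0.318,-0.269,-0.062,-0.08,0.05,58.2, 0.318,-0.269,-0.062,-0.08,0.05,58.2, 0.318,-0.269,-0.062,-0.08,0.05,58.2, 0.318,-0.269,-0.062,-0.08,0.05,58.2, 0.318,-0.269,-0.062,-0.08,0.05,58.2, 0.318,-0.269,-0.062,-0.08,0.05,58.2, 0.318,-0.269,-0.062,-0.08,0.05,58.2, 0.318,-0.269,-0.062,-0.08,0.05,58.2]' 0 40
python3 - <<'E'
from h import *
for n in("side","top"):
    im=vision.camera(n); cv2.imwrite(f"pics/{n}1.png",im[:,:,::-1])
s=env.get_state();print(s["t"],s["ee_pos"],s["tool_rot"],s["qpos"],s["ft_force"])
s=cv2.imread("pics/side1.png")
E
```

```text
t: 1.35
ee_pos: [0.4494, -0.21, 0.3005]
tool_rot: [3.14, -0.001, -0.576]
ft_force: [0.4, -0.1, -0.1]
width: 0.0883
1.45 [ 0.4491 -0.211   0.3005] [ 3.1401 -0.0011 -0.5787] [ 0.3723  0.2053 -0.0289  1.8649  0.0087  1.0708 -1.8096] [-0.1113 -0.1796 -1.2774]
```

View pics/side1.png

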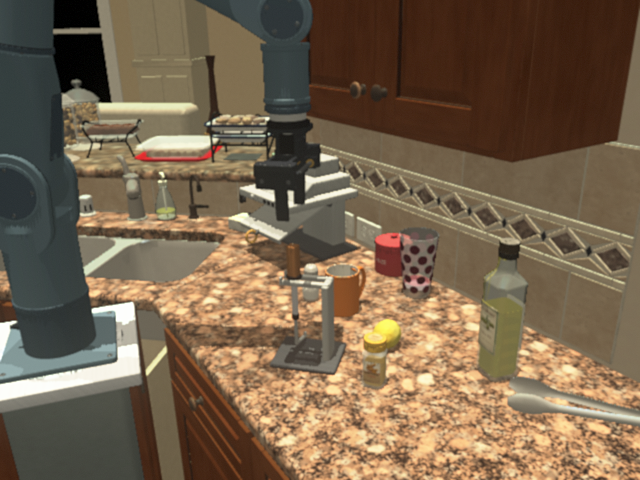

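View pics/top1.png

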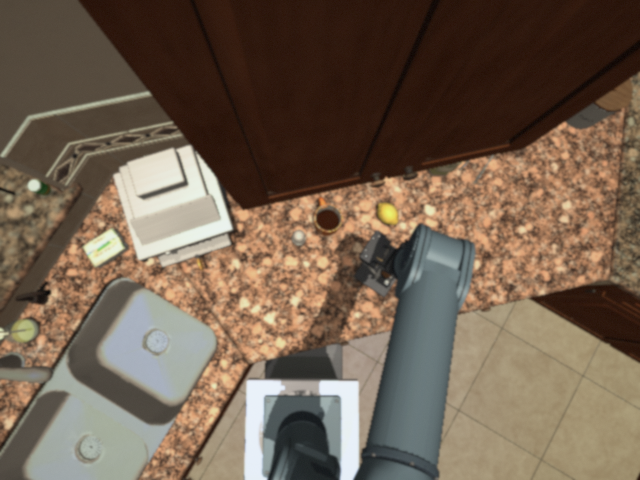

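Side view: the handle top is at about (293,246), clear of the gripper. The ring is now visible at about (252,236) and the hanging hook at about (296,350). I'll enlarge both.

Run:
```python
import cv2
s=cv2.imread("pics/side1.png")
cv2.imwrite("pics/s1_hd.png",cv2.resize(s[150:270,220:370],None,fx=5,fy=5,interpolation=cv2.INTER_CUBIC))
cv2.imwrite("pics/s1_st.png",cv2.resize(s[230:380,260:360],None,fx=4,fy=4,interpolation=cv2.INTER_CUBIC))
```

```text
(no output)
```

View pics/s1_hd.png

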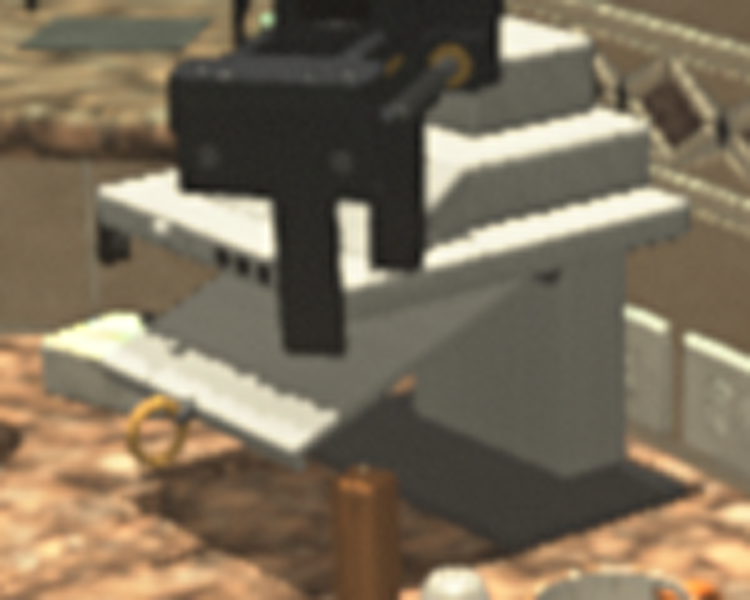

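View pics/s1_st.png

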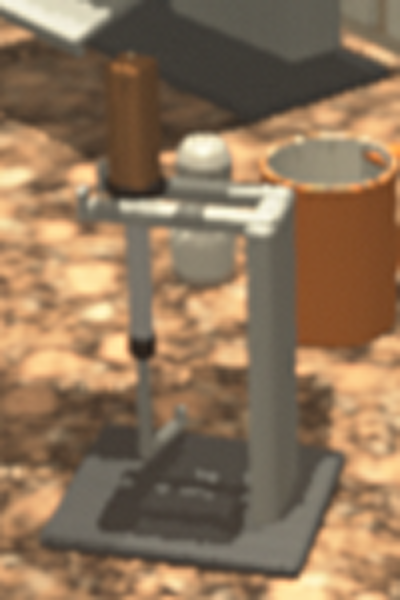

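Run:
```python
from h import *
g=lambda x,y:(100+x/4,140+y/4)
X,e1,e2=tri((251.2,236.2),g(400,491)); print("ring",X,e1,e2)
for th in (.35,.4,.45,.5): print(th,.155-.215*np.sin(th))
# handle top center in side: 
X,e1,e2=tri((260+132/4,230+60/4),(389.7,271.7)); print("handle",X,e1,e2)
# where rod vertical axis passes in side as fn z
for z in (.02,.03,.04,.05,.06,.17): print(z,(proj("side",[.450,-.209,z])-[260,230])*4)
# canopy corners tri: front-left corner & front-right bottom/top
print("frontL",tri((220+97/5,150+190/5),g(150,475)))
f=lambda x,y:(100+x/4,140+y/4)
for z in(.165,.175,.185): print("front corners",z,onz("top",g(155,480),z),onz("top",g(532,357),z))
```

```text
ring [0.4756 0.2869 0.0759] [ 0.139  -0.0125] [-0.0445  0.2139]
0.35 0.08127697139707796
0.4 0.07127505640364014
0.45 0.061482410166085494
0.5 0.05192350920009635
handle [ 0.4504 -0.2094  0.2339] [-0.4238  0.0596] [ 0.1288 -0.5001]
0.02 [145.6292 460.9918]
0.03 [144.9103 443.4682]
0.04 [144.1868 425.8321]
0.05 [143.4587 408.0826]
0.06 [142.7259 390.2185]
0.17 [134.3411 185.823 ]
frontL (array([0.4778, 0.4211, 0.1768]), array([ 0.0004, -0.    ]), array([-0.0001,  0.0007]))
front corners 0.165 [0.4755 0.4221 0.165 ] [0.558  0.1846 0.165 ]
front corners 0.175 [0.4748 0.4184 0.175 ] [0.5566 0.183  0.175 ]
front corners 0.185 [0.4741 0.4148 0.185 ] [0.5552 0.1814 0.185 ]
```

```bash
python3 -c "
from h import *
go([.450,-.2093,.187],-33)"
```

```text
row [-0.0003 -0.0021  0.1135] [ 0.09 -0.06 -0.16]
```

```bash
python3 -m pendant '[0,0,0.06,0,0,0, 0,0,0.113,0,0,0, 0,0,0.113,0,0,0, 0,0,0.113,0,0,0]'
python3 - <<'E'
from h import *
im=vision.camera("side"); cv2.imwrite("pics/s2.png",cv2.resize(im[180:330,220:370,::-1],None,fx=4,fy=4,interpolation=cv2.INTER_CUBIC))
go([.450,-.2093,.187],-33)
E
```

```text
t: 1.95
ee_pos: [0.4508, -0.2107, 0.1894]
tool_rot: [3.141, -0.003, -0.578]
ft_force: [0.5, -0.4, -0.6]
width: 0.0882
row [-0.0019 -0.0005  0.0029] [ 0.01 -0.28 -0.07]
```

View pics/s2.png

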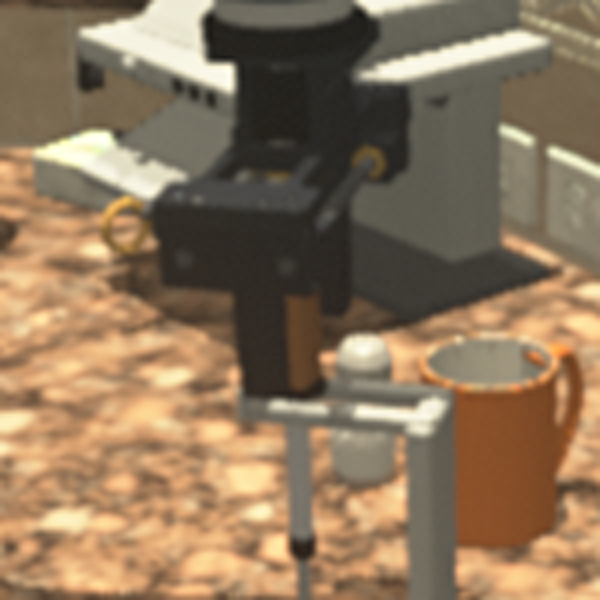

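The handle is between the fingers (orange at about (300,340) in the crop), so I'll close.

```bash
python3 -m pendant '[-0.002,0,0.002,0,0,0, -0.002,0,0.002,0,0,0, -0.002,0,0.002,0,0,0, -0.002,0,0.002,0,0,0, -0.002,0,0.002,0,0,0, -0.002,0,0.002,0,0,0, -0.002,0,0.002,0,0,0]' 255 50
```

```text
t: 2.88
ee_pos: [0.4483, -0.2085, 0.1856]
tool_rot: [3.141, -0.001, -0.576]
ft_force: [1.1, -0.6, -1.1]
width: 0.0221
```

```bash
python3 -m pendant '[0,0,0,0,0,0, 0,0,0,0,0,0, 0,0,0,0,0,0]'; python3 -m pendant '[0,0,-0.01,0,0,0, 0,0,-0.02,0,0,0, 0,0,-0.02,0,0,0, 0,0,-0.02,0,0,0]'
python3 - <<'E'
from h import *
im=vision.camera("side"); cv2.imwrite("pics/s3.png",cv2.resize(im[220:370,230:380,::-1],None,fx=4,fy=4,interpolation=cv2.INTER_CUBIC))
E
```

```text
t: 3.25
ee_pos: [0.4483, -0.2084, 0.1857]
tool_rot: [3.141, -0.001, -0.576]
ft_force: [-0.1, -0.6, -0.9]
width: 0.0219
t: 3.75
ee_pos: [0.4483, -0.2083, 0.2058]
tool_rot: [3.141, -0.001, -0.576]
ft_force: [-0.4, 0.7, -1.8]
width: 0.0218
```

View pics/s3.png

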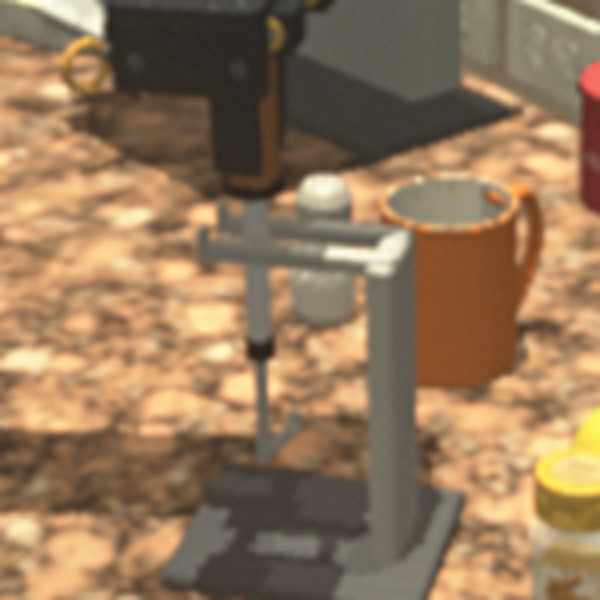

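```bash
python3 -m pendant '[0,0,-0.03,0,0,0, -0.05,0,-0.03,0,0,0, -0.08,0,-0.03,0,0,0, -0.08,0,-0.03,0,0,0]'
python3 - <<'E'
from h import *
go([.43,.10,.235],19.1)
s=env.get_state();print(s["ee_pos"],s["tool_rot"],s["t"])
E
```

```text
t: 4.3
ee_pos: [0.3794, -0.1638, 0.2353]
tool_rot: [3.14, 0.0, -0.575]
ft_force: [0.2, 0.5, -1.1]
width: 0.0197
row [-0.101  -0.2489  0.    ] [  0.06   0.04 -52.05]
[ 0.3794 -0.1638  0.2353] [ 3.1404  0.0001 -0.5751] 4.3
```

```bash
python3 -m pendant '[-0.101,-0.249,0,0.06,0.04,-52, -0.101,-0.249,0,0.06,0.04,-52, -0.101,-0.249,0,0.06,0.04,-52, -0.101,-0.249,0,0.06,0.04,-52, -0.101,-0.249,0,0.06,0.04,-52, -0.101,-0.249,0,0.06,0.04,-52, -0.101,-0.249,0,0.06,0.04,-52, -0.101,-0.249,0,0.06,0.04,-52, -0.101,-0.249,0,0.06,0.04,-52]'
python3 - <<'E'
from h import *
for n in("side","top"):
    im=vision.camera(n); cv2.imwrite(f"pics/{n}4.png",im[:,:,::-1])
s=env.get_state();print(s["ee_pos"],s["tool_rot"],s["t"],s["ft_force"])
E
```

```text
t: 5.42
ee_pos: [0.4322, 0.0981, 0.2353]
tool_rot: [3.14, -0.001, 0.329]
ft_force: [-0.0, -0.8, -0.6]
width: 0.0199
[0.4321 0.0986 0.2353] [ 3.1405 -0.0014  0.3302] 5.525 [ 0.6045 -1.0264 -1.4642]
```

View pics/side4.png

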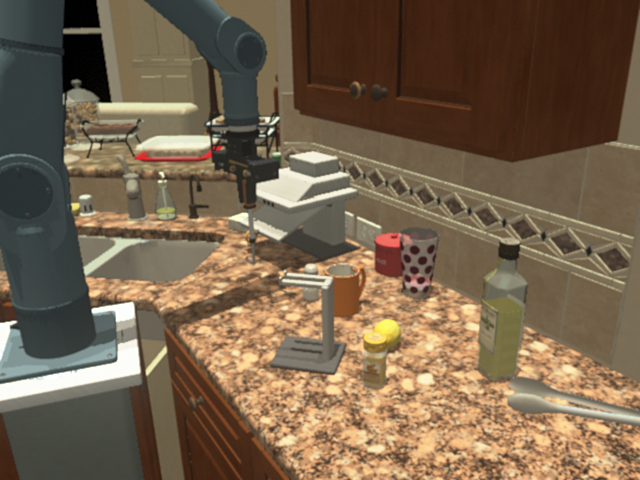

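View pics/top4.png

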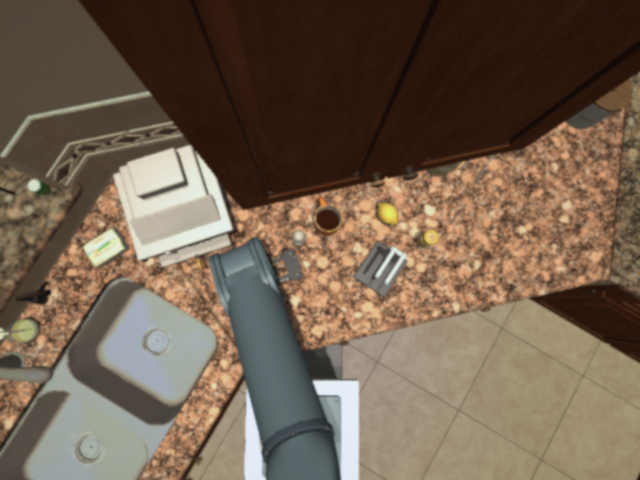

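The rod is held upright and the hook is at about (252,263), over a clear patch of worktop. I'll touch down here to measure its length.

```bash
python3 -m pendant '[0,0,0.04,0,0,0, 0,0,0.066,0,0,0, 0,0,0.066,0,0,0, 0,0,0.066,0,0,0]'; for i in 1 2 3; do python3 -m pendant '[0,0,0.001,0,0,0,0,0,0.002,0,0,0]' | grep -E 'ee_pos|ft'; done
```

```text
t: 6.02
ee_pos: [0.4329, 0.0992, 0.1702]
tool_rot: [3.141, -0.003, 0.331]
ft_force: [-0.4, -0.6, -1.6]
width: 0.0196
ee_pos: [0.4328, 0.0991, 0.168]
ft_force: [-0.7, 0.3, -1.4]
ee_pos: [0.4323, 0.099, 0.1653]
ft_force: [0.6, -0.5, -1.7]
ee_pos: [0.4322, 0.099, 0.1632]
ft_force: [-0.2, 0.6, -1.6]
```

```bash
for i in 1 2 3; do python3 -m pendant '[0,0,0.001,0,0,0,0,0,0.001,0,0,0]' | grep -E 'ee_pos|ft'; done
```

```text
ee_pos: [0.4321, 0.099, 0.1622]
ft_force: [0.6, 0.4, -0.7]
ee_pos: [0.4325, 0.0991, 0.1617]
ft_force: [-2.3, -1.0, 3.3]
ee_pos: [0.4331, 0.0992, 0.1616]
ft_force: [-1.7, -2.3, 15.6]
```

```bash
python3 -m pendant '[0,0,-0.04,0,0,0, 0,0,-0.074,0,0,0, 0,0,-0.074,0,0,0, 0,0,-0.074,0,0,0]'
python3 - <<'E'
from h import *
go([.4908,.2308,.2325],19.1)
E
```

```text
t: 8.02
ee_pos: [0.4315, 0.0988, 0.2333]
tool_rot: [3.141, 0.0, 0.332]
ft_force: [0.0, -1.1, -2.1]
width: 0.0197
row [ 0.099  -0.1055  0.0007] [ 0.06  0.   -0.11]
```

```bash
python3 -m pendant '[0.04,-0.04,0.001,0,0,0, 0.075,-0.08,0.001,0,0,0, 0.099,-0.1055,0.001,0,0,0, 0.099,-0.1055,0.001,0,0,0, 0.099,-0.1055,0.001,0,0,0]'
python3 - <<'E'
from h import *
for n in("side","top"):
    im=vision.camera(n); cv2.imwrite(f"pics/{n}5.png",im[:,:,::-1])
s=cv2.imread("pics/side5.png");t=cv2.imread("pics/top5.png")
cv2.imwrite("pics/s5.png",cv2.resize(s[150:270,220:370],None,fx=5,fy=5,interpolation=cv2.INTER_CUBIC))
cv2.imwrite("pics/t5.png",cv2.resize(t[200:300,150:280],None,fx=5,fy=5,interpolation=cv2.INTER_CUBIC))
s=env.get_state();print(s["ee_pos"],s["tool_rot"],s["t"],s["ft_force"])
E
```

```text
t: 8.65
ee_pos: [0.4904, 0.2299, 0.2317]
tool_rot: [3.14, 0.002, 0.331]
ft_force: [0.0, 0.1, -1.7]
width: 0.0198
[0.4909 0.2294 0.2325] [3.1397 0.0006 0.3302] 8.75 [ 0.2779 -0.3576 -0.7964]
```

View pics/s5.png

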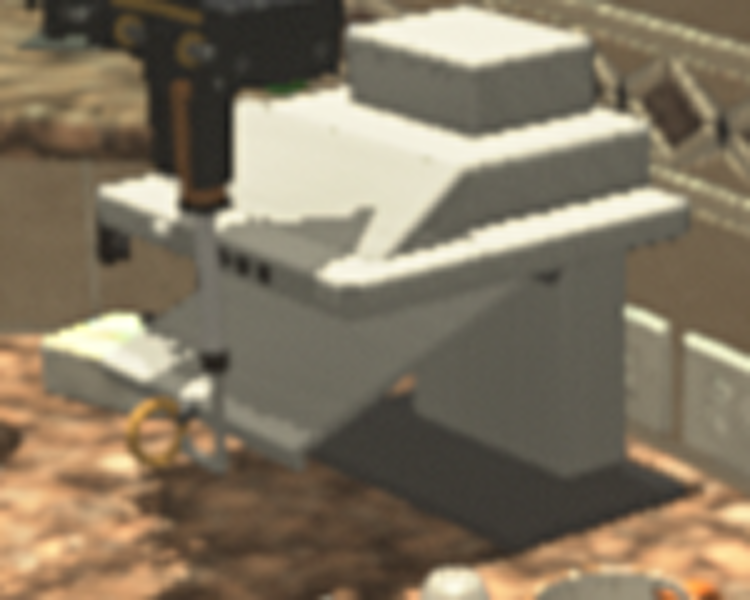

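View pics/t5.png

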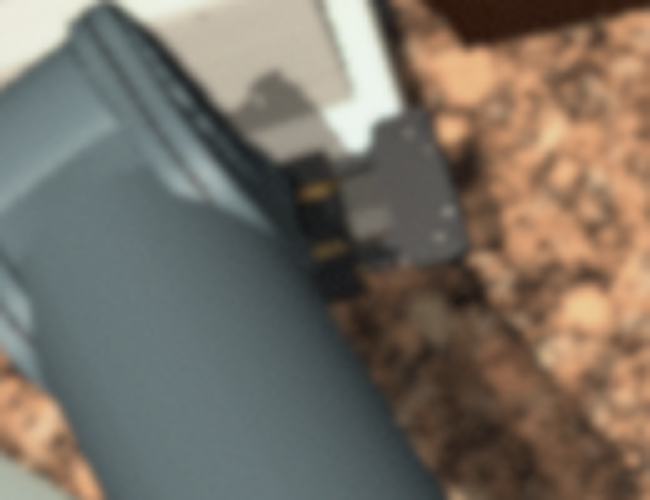

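```bash
cat >> h.py <<'E'
def zoom(name,src,x0,y0,w,h,f):
    im=cv2.imread(src); cv2.imwrite(name,cv2.resize(im[y0:y0+h,x0:x0+w],None,fx=f,fy=f,interpolation=cv2.INTER_CUBIC))
E
python3 - <<'E'
from h import *
zoom("pics/s5z.png","pics/side5.png",240,215,40,35,16)
s=env.get_state(); yaw=s["tool_rot"][2]; hx=np.array([np.cos(yaw),np.sin(yaw),0]); hy=np.array([-np.sin(yaw),np.cos(yaw),0])
for off in (0,.002,.004):
    c=s["ee_pos"]+hx*off-[0,0,.1584]
    print(off,"corner",(proj("side",c)-[240,215])*16,"tip base",(proj("side",c+.034*hy)-[240,215])*16,"tube@+.06",(proj("side",c+[0,0,.06])-[240,215])*16)
print("ring",(proj("side",[.4756,.2869,.0759])-[240,215])*16)
E
```

```text
0 corner [350.5593 449.9215] tip base [240.7958 394.8348] tube@+.06 [329.4249 106.8456]
0.002 corner [360.7512 447.0409] tip base [250.9025 392.0412] tube@+.06 [339.7811 104.1818]
0.004 corner [370.928  444.1646] tip base [260.9944 389.2517] tube@+.06 [350.1216 101.522 ]
ring [181.6913 339.2377]
```

View pics/s5z.png

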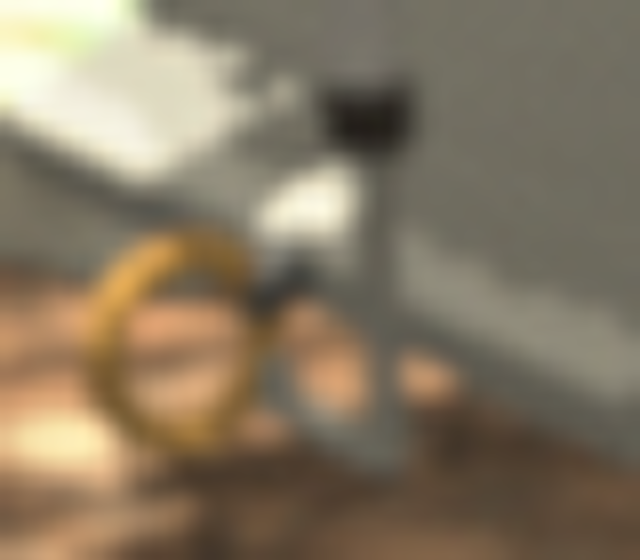

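The ring hole is centred at crop (181,342) and the hook corner is at about (383,450). Extrapolating the arm along the hinge direction, the hook needs about 2 mm forward and its height is right. I'll insert sideways.

```bash
python3 -m pendant '[-0.002,0,0,0,0,0, -0.002,-0.006,0,0,0,0, -0.002,-0.012,0,0,0,0, -0.002,-0.018,0,0,0,0,-0.002,-0.018,0,0,0,0]'
python3 - <<'E'
from h import *
im=vision.camera("side"); cv2.imwrite("pics/side6.png",im[:,:,::-1])
zoom("pics/s6z.png","pics/side6.png",240,215,40,35,16)
s=env.get_state();print(s["ee_pos"],s["tool_rot"],s["t"],s["ft_force"])
E
```

```text
t: 9.38
ee_pos: [0.4833, 0.2483, 0.2333]
tool_rot: [3.141, -0.001, 0.333]
ft_force: [0.2, 0.6, -0.8]
width: 0.0196
[0.4835 0.2478 0.2333] [ 3.1407 -0.0013  0.3323] 9.425 [-0.1081  0.177  -1.4074]
```

View pics/s6z.png

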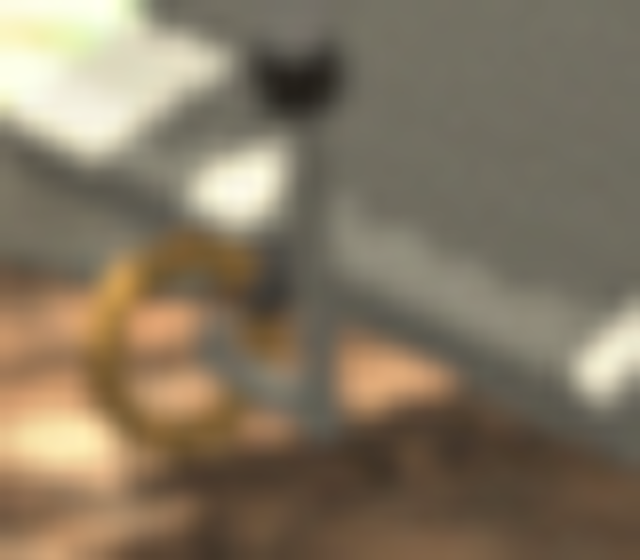

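```bash
python3 -m pendant '[0,0,0.001,0,0,0, 0,-0.006,0.001,0,0,0, 0,-0.012,0.001,0,0,0, 0,-0.012,0.001,0,0,0]'|grep ft;  python3 -m pendant '[0,-0.006,0,0,0,0, 0,-0.012,0,0,0,0, 0,-0.012,0,0,0,0]'|grep ft
python3 - <<'E'
from h import *
im=vision.camera("side"); cv2.imwrite("pics/side7.png",im[:,:,::-1])
zoom("pics/s7z.png","pics/side7.png",240,215,40,35,16)
s=env.get_state();print(s["ee_pos"],s["tool_rot"],s["t"],s["ft_force"])
E
```

```text
ft_force: [-0.3, 1.0, -1.4]
ft_force: [0.2, -0.8, -0.8]
[0.4757 0.2704 0.2323] [ 3.1407 -0.0013  0.3323] 10.35 [ 0.2058 -0.8518 -1.4656]
```

View pics/s7z.png

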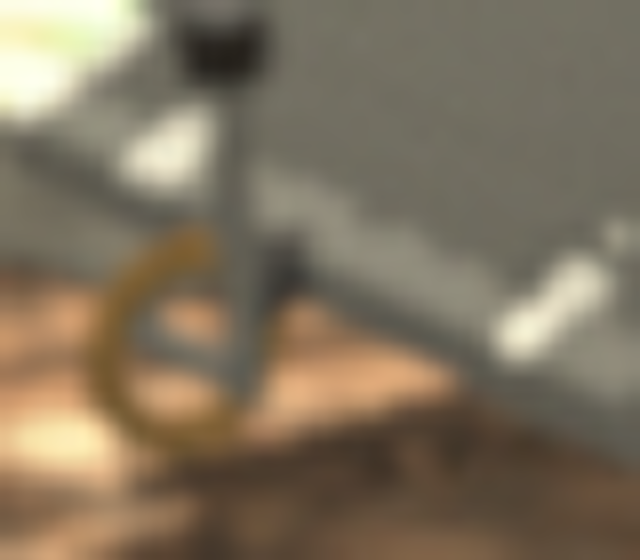

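Hook is through the ring: tip visible at left inside the hole, ring wire crossing the arm. Now I'll lift gently along the arc.

```bash
python3 -m pendant '[0,0,-0.005,0,0,0, 0,0,-0.010,0,0,0, 0,0,-0.013,0,0,0, -0.002,0,-0.017,0,0,0, -0.003,0,-0.0205,0,0,0]'; python3 -m pendant '[-0.001,0,-0.003,0,0,0, -0.002,0,-0.0065,0,0,0, -0.0035,0,-0.012,0,0,0, -0.005,0,-0.017,0,0,0]'
python3 - <<'E'
from h import *
im=vision.camera("side"); cv2.imwrite("pics/side8.png",im[:,:,::-1])
zoom("pics/s8z.png","pics/side8.png",220,170,100,80,8)
s=env.get_state();print(s["ee_pos"],s["tool_rot"],s["t"],s["ft_force"])
E
```

```text
t: 10.98
ee_pos: [0.4726, 0.2688, 0.2527]
tool_rot: [3.14, -0.0, 0.332]
ft_force: [-0.1, -0.6, -4.8]
width: 0.0197
t: 11.48
ee_pos: [0.4682, 0.2674, 0.2701]
tool_rot: [3.14, -0.001, 0.332]
ft_force: [1.1, -0.2, -4.5]
width: 0.0197
[0.4682 0.2675 0.2708] [ 3.1405 -0.002   0.3317] 11.525 [-0.9635 -0.6399 -3.5786]
```

View pics/s8z.png

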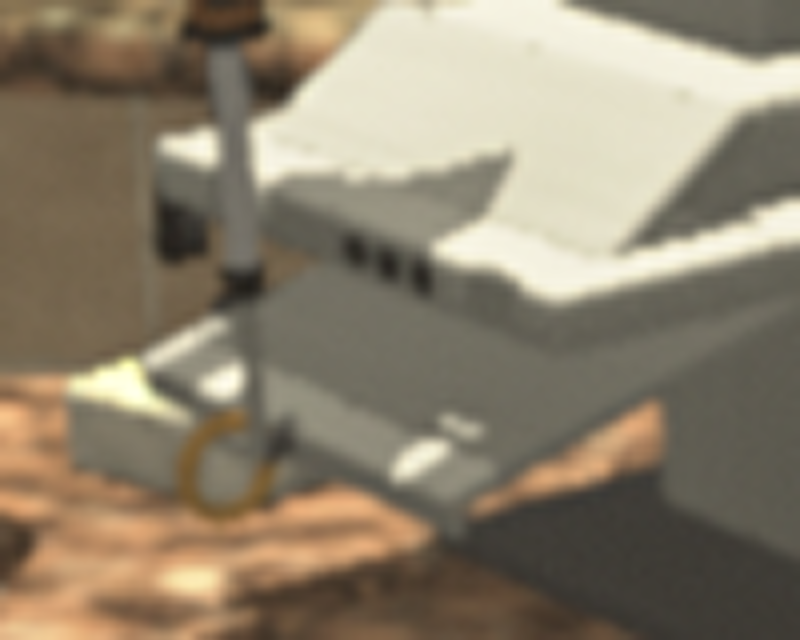

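```bash
python3 -m pendant '[-0.001,0,-0.005,0,0,0, -0.0024,0,-0.010,0,0,0, -0.0035,0,-0.015,0,0,0, -0.0042,0,-0.020,0,0,0,-0.005,0,-0.024,0,0,0]'; python3 -m pendant '[-0.0003,0,-0.002,0,0,0,-0.0005,0,-0.004,0,0,0]'; python3 -m pendant '[0,0,-0.0015,0,0,0,-0.0002,0,-0.003,0,0,0]'|grep -E 'ee|ft'
```

```text
t: 12.15
ee_pos: [0.4636, 0.266, 0.2942]
tool_rot: [3.141, -0.002, 0.332]
ft_force: [1.0, -0.3, -4.0]
width: 0.0196
t: 12.4
ee_pos: [0.463, 0.2658, 0.2978]
tool_rot: [3.141, -0.001, 0.332]
ft_force: [0.6, 0.7, -3.7]
width: 0.0199
ee_pos: [0.4627, 0.2657, 0.3007]
ft_force: [1.1, 0.4, -4.5]
```

```bash
for i in 1 2 3; do python3 -m pendant '[-0.0001,0,-0.001,0,0,0,-0.0002,0,-0.002,0,0,0]'|grep -E 'ee|ft'; done
```

```text
ee_pos: [0.4625, 0.2656, 0.3025]
ft_force: [1.6, 0.7, -6.6]
ee_pos: [0.4622, 0.2654, 0.3042]
ft_force: [2.1, 1.1, -10.5]
ee_pos: [0.4622, 0.2654, 0.3068]
ft_force: [1.2, 1.9, -8.9]
```

```bash
for i in 1 2; do python3 -m pendant '[0,0,-0.001,0,0,0,-0.0001,0,-0.002,0,0,0]'|grep -E 'ee|ft'; done
```

```text
ee_pos: [0.4622, 0.2654, 0.309]
ft_force: [1.4, 0.7, -7.1]
ee_pos: [0.4621, 0.2654, 0.311]
ft_force: [1.1, -0.2, -4.9]
```

```bash
python3 -m pendant '[0,0,-0.001,0,0,0,0,0,-0.002,0,0,0]'|grep -E 'ee|ft'
python3 - <<'E'
from h import *
im=vision.camera("side"); cv2.imwrite("pics/side9.png",im[:,:,::-1])
zoom("pics/s9z.png","pics/side9.png",220,150,100,80,8)
s=env.get_state();print(s["ee_pos"],s["t"],s["ft_force"])
E
```

```text
ee_pos: [0.4619, 0.2654, 0.3129]
ft_force: [0.8, 0.2, -4.3]
[0.462  0.2655 0.3131] 14.2 [ 0.3436 -0.1992 -4.1692]
```

View pics/s9z.png

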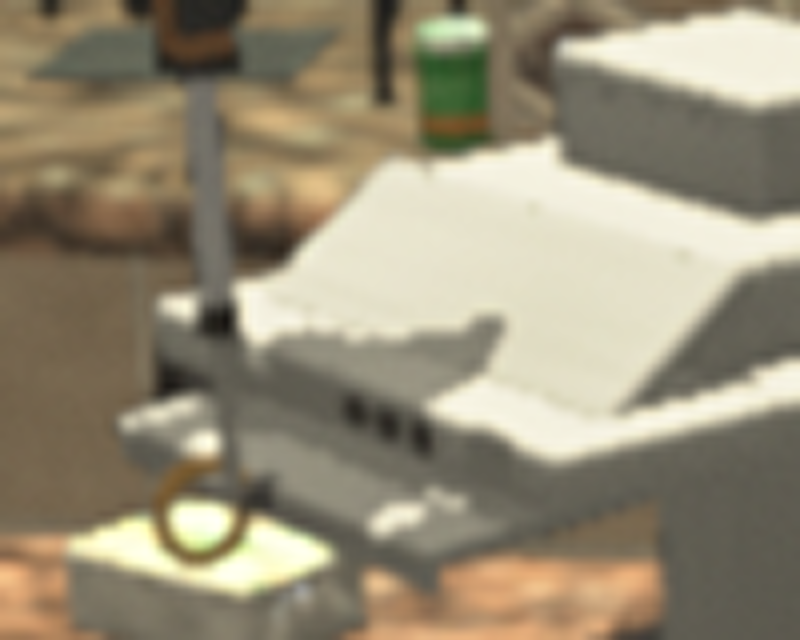

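```bash
for i in 1 2; do python3 -m pendant '[0,0,-0.001,0,0,0,0,0,-0.0015,0,0,0]'|grep -E 'ee|ft'; done
```

```text
ee_pos: [0.462, 0.2655, 0.3144]
ft_force: [-0.4, -0.4, -3.9]
ee_pos: [0.462, 0.2655, 0.316]
ft_force: [0.0, -0.4, -1.9]
```

```bash
python3 -m pendant '[0,0,0,0,0,0,0,0,0,0,0,0,0,0,0,0,0,0,0,0,0,0,0,0]'|grep -E 'ee|ft'
python3 - <<'E'
from h import *
im=vision.camera("side"); cv2.imwrite("pics/side10.png",im[:,:,::-1])
zoom("pics/s10z.png","pics/side10.png",220,150,100,80,8)
s=env.get_state();print(s["ee_pos"],s["t"],s["ft_force"])
E
```

```text
ee_pos: [0.462, 0.2655, 0.3158]
ft_force: [0.6, -0.4, -2.2]
[0.462  0.2655 0.3158] 15.25 [ 0.6044 -0.3104 -2.6049]
```

View pics/s10z.png

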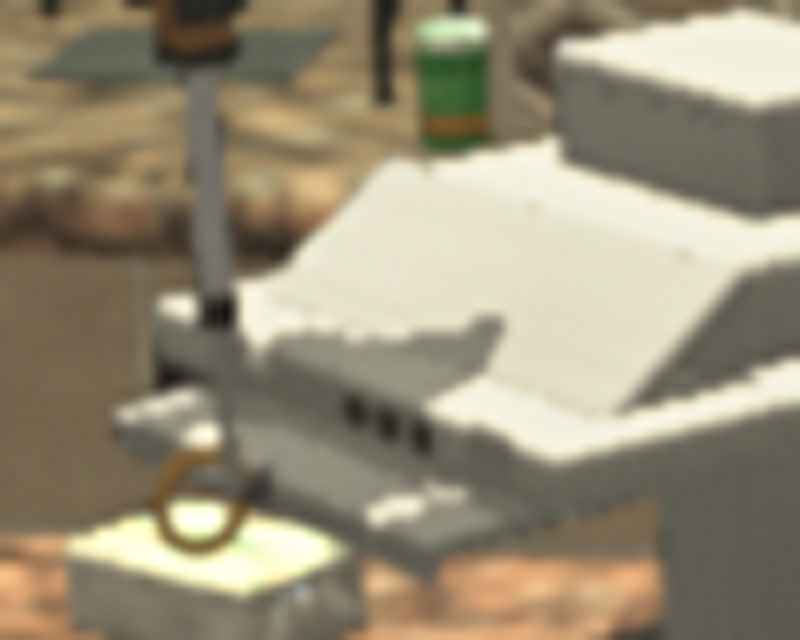

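Run:
```python
from h import *
hx=np.array([.945,.327,0])
R0=np.array([.4756,.2869,.0759]); th0=np.arcsin((.155-.0759)/.215); hinge=R0+.215*np.cos(th0)*hx; hinge[2]=.155
for th in (0,.02,.04,.06,.08): 
    p=hinge-.215*np.cos(th)*hx-[0,0,.215*np.sin(th)]; print(th,p,(proj("side",p)-[220,150])*8)
```

```text
0 [0.4613 0.282  0.155 ] [196.9552 477.407 ]
0.02 [0.4614 0.282  0.1507] [197.9491 489.6928]
0.04 [0.4615 0.282  0.1464] [199.1622 501.8942]
0.06 [0.4617 0.2821 0.1421] [200.593  514.0055]
0.08 [0.462  0.2822 0.1378] [202.2403 526.0211]
```

Not fully shut: the ring centre at crop row 500 means about 0.04 rad. I'll keep lifting.

```bash
for i in 1 2 3; do python3 -m pendant '[0,0,-0.0008,0,0,0,0,0,-0.0015,0,0,0]'|grep -E 'ee|ft'; done
```

```text
ee_pos: [0.4619, 0.2654, 0.3172]
ft_force: [-0.1, -0.0, -2.1]
ee_pos: [0.462, 0.2654, 0.3189]
ft_force: [0.3, -0.3, -2.2]
ee_pos: [0.462, 0.2654, 0.3203]
ft_force: [-0.6, -0.7, -1.3]
```

Run:
```python
from h import *
im=vision.camera("side"); cv2.imwrite("pics/side11.png",im[:,:,::-1])
zoom("pics/s11z.png","pics/side11.png",220,150,100,80,8)
```

```text
(no output)
```

View pics/s11z.png

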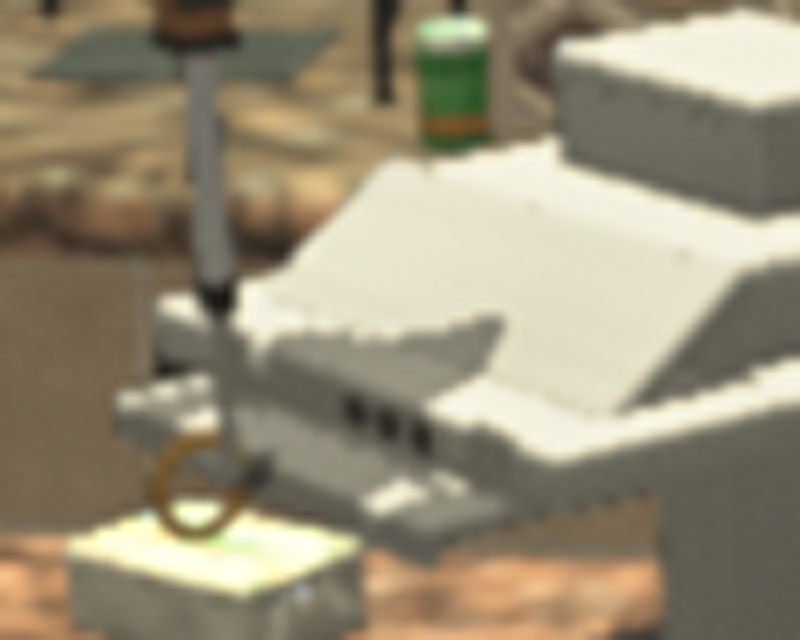

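```bash
for i in 1 2 3; do python3 -m pendant '[0,0,-0.0005,0,0,0,0,0,-0.001,0,0,0]'|grep -E 'ee|ft'; done
```

```text
ee_pos: [0.462, 0.2654, 0.3212]
ft_force: [0.0, 0.9, -2.9]
ee_pos: [0.4619, 0.2655, 0.3221]
ft_force: [0.0, 0.5, -3.4]
ee_pos: [0.4617, 0.2653, 0.3226]
ft_force: [1.1, 1.3, -8.7]
```

```bash
python3 -m pendant '[0,0,-0.0003,0,0,0,0,0,-0.0003,0,0,0,0,0,-0.0003,0,0,0]'|grep -E 'ee|ft'
python3 - <<'E'
from h import *
im=vision.camera("side"); cv2.imwrite("pics/side12.png",im[:,:,::-1])
zoom("pics/s12z.png","pics/side12.png",220,150,100,80,8)
E
```

```text
ee_pos: [0.4617, 0.2653, 0.3229]
ft_force: [0.8, 1.6, -13.6]
```

View pics/s12z.png

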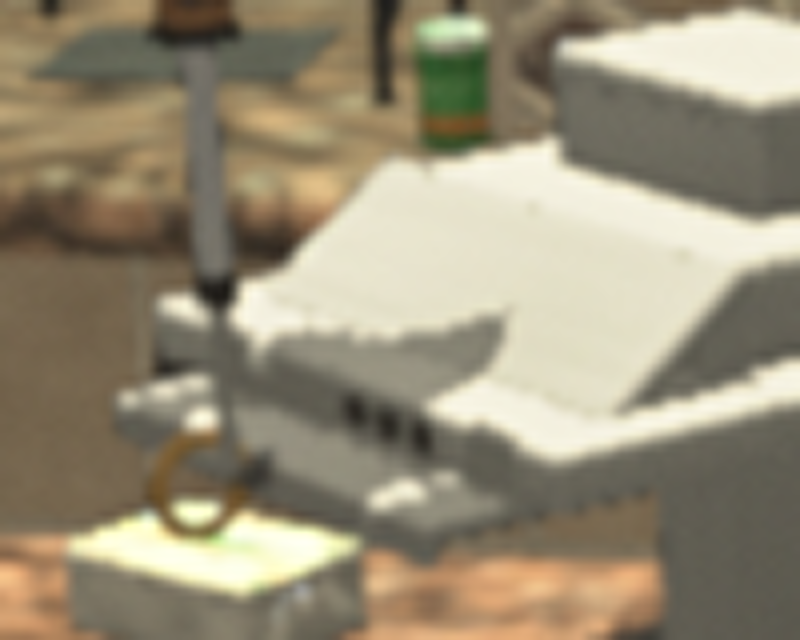

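The firm stop (about 12 N) came at a TCP height of 0.3229, as predicted for a shut panel. I'll back the hook down to the middle of the hole and check.

```bash
python3 -m pendant '[0,0,0.003,0,0,0,0,0,0.008,0,0,0,0,0,0.012,0,0,0,0,0,0.012,0,0,0]'|grep -E 'ee|ft'
python3 - <<'E'
from h import *
im=vision.camera("side"); cv2.imwrite("pics/side13.png",im[:,:,::-1])
zoom("pics/s13z.png","pics/side13.png",225,185,40,35,16)
s=env.get_state();print(s["ft_force"],s["ee_pos"])
E
```

```text
ee_pos: [0.4619, 0.2653, 0.3115]
ft_force: [-0.2, -0.1, -1.2]
[ 0.0332 -0.3887 -1.6649] [0.462  0.2654 0.3116]
```

View pics/s13z.png

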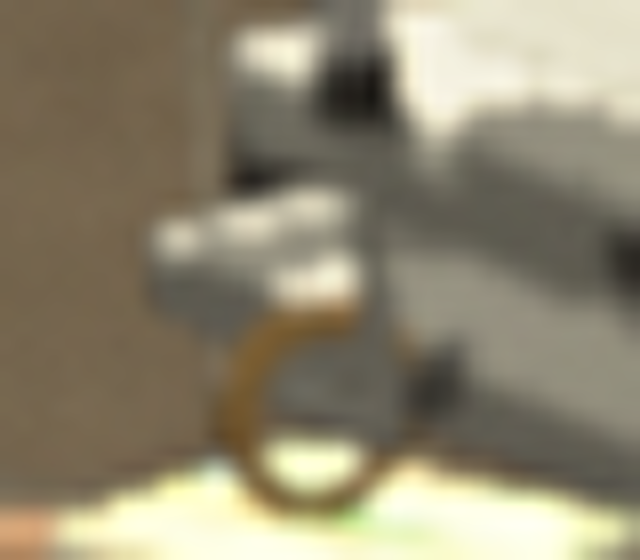

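```bash
python3 -m pendant '[0,0.004,0,0,0,0,0,0.008,0,0,0,0,0,0.012,0,0,0,0,0,0.012,0,0,0,0]'|grep -E 'ee|ft';  python3 -m pendant '[0,0.006,0,0,0,0,0,0.012,0,0,0,0,0,0.012,0,0,0,0]'|grep -E 'ee|ft'
python3 - <<'E'
from h import *
im=vision.camera("side"); cv2.imwrite("pics/side14.png",im[:,:,::-1])
zoom("pics/s14z.png","pics/side14.png",225,185,40,35,16)
s=env.get_state();print(s["ft_force"],s["ee_pos"])
E
```

```text
ee_pos: [0.4661, 0.2536, 0.3116]
ft_force: [0.2, 0.9, -1.6]
ee_pos: [0.4701, 0.2419, 0.3115]
ft_force: [-0.4, -0.3, -1.9]
[ 0.0177 -0.2638 -1.2867] [0.4699 0.2424 0.3115]
```

View pics/s14z.png

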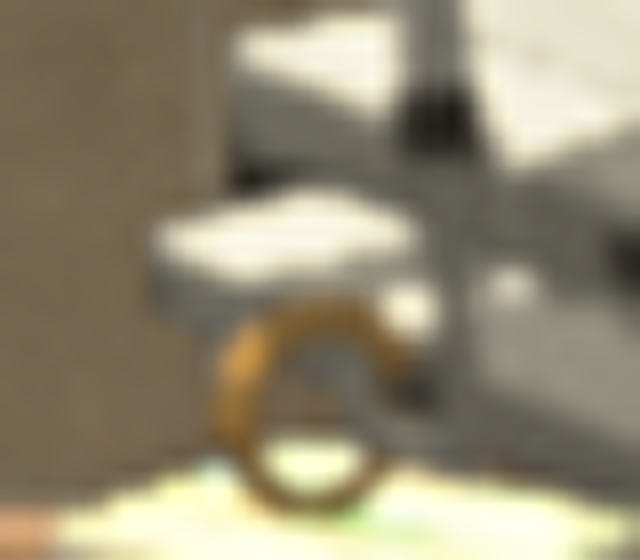

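```bash
python3 -m pendant '[0,0.006,0,0,0,0,0,0.012,0,0,0,0,0,0.018,0,0,0,0,0,0.018,0,0,0,0]'|grep -E 'ee|ft';  python3 -m pendant '[0,0.012,0,0,0,0,0,0.03,0,0,0,0,0,0.03,0,0,0,0]'|grep -E 'ee|ft'
python3 - <<'E'
from h import *
im=vision.camera("side"); cv2.imwrite("pics/side15.png",im[:,:,::-1])
zoom("pics/s15z.png","pics/side15.png",220,150,100,80,8)
s=env.get_state();print(s["ft_force"],s["ee_pos"],s["t"])
go([.3794,-.1638,.235],-33)
E
```

```text
ee_pos: [0.476, 0.225, 0.3115]
ft_force: [-0.7, 0.1, -1.0]
ee_pos: [0.4863, 0.1949, 0.3115]
ft_force: [-0.6, 0.3, -1.4]
[ 0.3325 -0.1985 -1.6531] [0.4858 0.1962 0.3115] 19.625
row [-0.2172  0.3062  0.0766] [ 0.03 -0.09 51.87]
```

View pics/s15z.png

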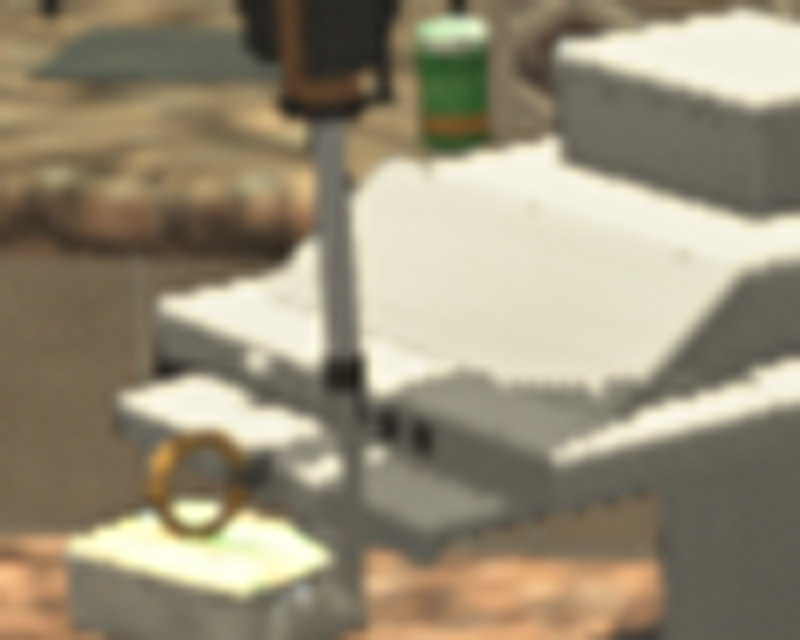

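The rod is clear of the ring, and the ring stayed up at crop (200,484). I'll carry the rod back to the place in front of the stand.

```bash
python3 -m pendant '[-0.03,0.04,0,0,0,5, -0.217,0.306,0.0765,0,-0.09,51.9, -0.217,0.306,0.0765,0,-0.09,51.9, -0.217,0.306,0.0765,0,-0.09,51.9, -0.217,0.306,0.0765,0,-0.09,51.9, -0.217,0.306,0.0765,0,-0.09,51.9, -0.217,0.306,0.0765,0,-0.09,51.9, -0.217,0.306,0.0765,0,-0.09,51.9, -0.217,0.306,0.0765,0,-0.09,51.9,-0.217,0.306,0.0765,0,-0.09,51.9]'
python3 - <<'E'
from h import *
for n in("side","top"):
    im=vision.camera(n); cv2.imwrite(f"pics/{n}16.png",im[:,:,::-1])
zoom("pics/s16z.png","pics/side16.png",220,220,150,150,4)
zoom("pics/t16z.png","pics/top16.png",100,140,150,140,4)
s=env.get_state();print(s["ft_force"],s["ee_pos"],s["tool_rot"],s["t"])
go([.4483,-.2084,.2058],-33)
E
```

```text
t: 20.88
ee_pos: [0.3807, -0.1614, 0.2354]
tool_rot: [-3.141, -0.001, -0.572]
ft_force: [0.1, -0.4, -2.4]
width: 0.0192
[-0.3494  0.3099 -1.1166] [ 0.3805 -0.1618  0.2353] [-3.1416 -0.0005 -0.5722] 20.975
row [0.0823 0.0025 0.0295] [-0.   -0.03  0.21]
```

View pics/s16z.png

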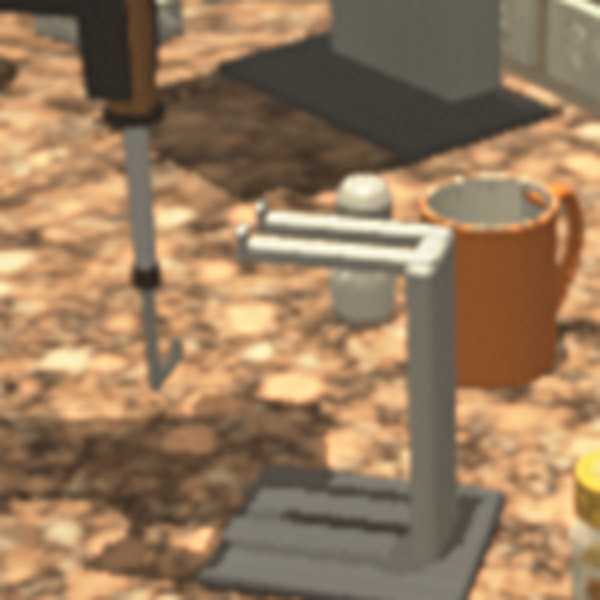

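View pics/t16z.png

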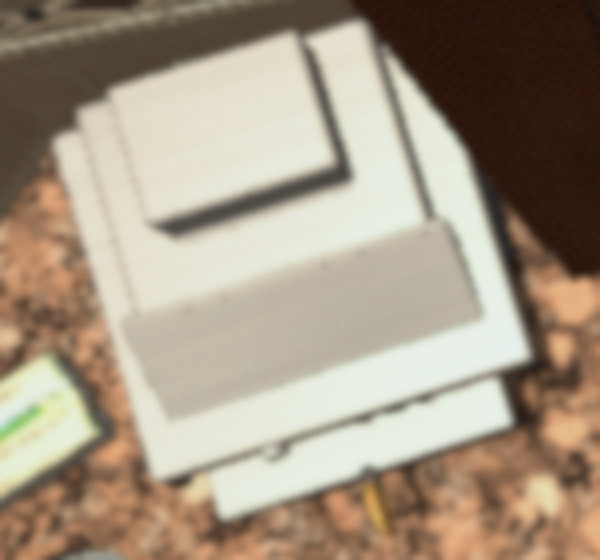

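```bash
python3 - <<'E'
from h import *
s=env.get_state(); hx=np.array([np.cos(-.5722),np.sin(-.5722),0])
for off in(0,.002,.005):
    for z in(.016,-.016-.0,-.06,-.095,-.1584):
        print(off,z,(proj("side",s["ee_pos"]+hx*off+[0,0,z])-[220,220])*4)
E
python3 -c "
from h import *
zoom('pics/s16y.png','pics/side16.png',235,235,50,90,8)"
```

```text
0 0.016 [116.9201  51.966 ]
0 -0.016 [121.336  115.2908]
0 -0.06 [127.256  200.1866]
0 -0.095 [131.8442 265.983 ]
0 -0.1584 [139.8949 381.4331]
0.002 0.016 [120.9441  52.2304]
0.002 -0.016 [125.3188 115.579 ]
0.002 -0.06 [131.1836 200.5057]
0.002 -0.095 [135.729  266.3255]
0.002 -0.1584 [143.7045 381.8151]
0.005 0.016 [126.9864  52.6273]
0.005 -0.016 [131.2993 116.0117]
0.005 -0.06 [137.0812 200.985 ]
0.005 -0.095 [141.5622 266.8398]
0.005 -0.1584 [149.4245 382.3886]
```

View pics/s16y.png

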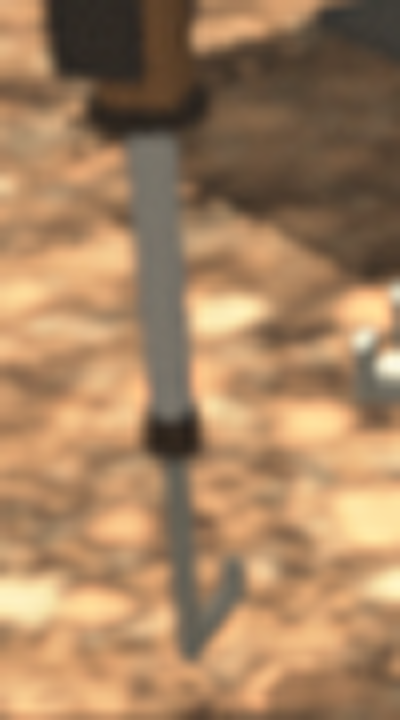

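Run:
```python
from h import *
hx=np.array([np.cos(-.576),np.sin(-.576),0])
for off in(0,.002,.007):
    for z in(-.03,-.095,-.1584):
        print(off,z,(proj("side",np.array([.4483,-.2083,.2058])+hx*off+[0,0,z])-[230,220])*4)
```

```text
0 -0.03 [250.0051 214.6118]
0 -0.095 [255.1343 337.6305]
0 -0.1584 [259.9307 452.6693]
0.002 -0.03 [254.0738 214.9498]
0.002 -0.095 [259.1183 338.013 ]
0.002 -0.1584 [263.8355 453.0913]
0.007 -0.03 [264.2608 215.7961]
0.007 -0.095 [269.0931 338.9705]
0.007 -0.1584 [273.6116 454.1478]
```

Run:
```python
from h import *
s=env.get_state();hx=np.array([np.cos(-.5722),np.sin(-.5722),0])
c=s["ee_pos"]+hx*.007-[0,0,.1584]
print("corner",(proj("side",c)-[235,235])*8)
for y in(-45,-39,-33,-27,-21):
    d=np.array([-np.sin(np.radians(y)),np.cos(np.radians(y)),0])*.034
    print(y,(proj("side",c+d)-[235,235])*8,(proj("side",c+d+[0,0,.009])-[235,235])*8)
# hanging ref (4x,260,230)
c=np.array([.4502,-.2094,.0275])
print("hang corner",(proj("side",c)-[260,230])*4)
for y in(-45,-39,-33,-27,-21):
    d=np.array([-np.sin(np.radians(y)),np.cos(np.radians(y)),0])*.034
    print(y,(proj("side",c+d+[0,0,.009])-[260,230])*4)
```

```text
corner [186.4835 645.5426]
-45 [256.5851 586.8228] [254.6625 555.1954]
-39 [244.1726 584.5261] [242.2173 552.928 ]
-33 [231.1691 582.8849] [229.179  551.3091]
-27 [217.7074 581.9142] [215.6808 550.3535]
-21 [203.924  581.6226] [201.8593 550.0696]
hang corner [145.713  448.1767]
-45 [176.5756 400.6633]
-39 [170.1742 399.4111]
-33 [163.5176 398.5126]
-27 [156.6736 397.9759]
-21 [149.7117 397.8059]
```

Run:
```python
from h import *
zoom("pics/t16s.png","pics/top16.png",340,220,80,75,9)
```

```text
(no output)
```

View pics/t16s.png

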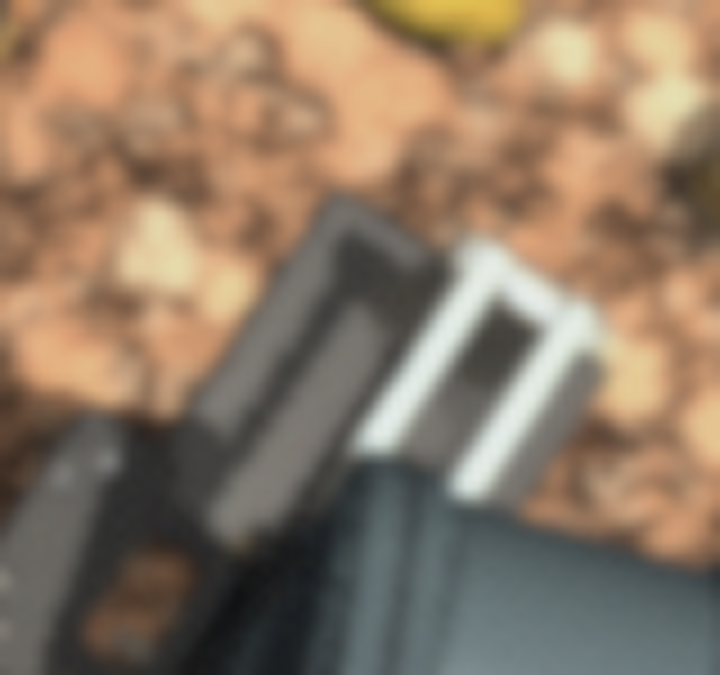

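Run:
```python
from h import *
f=lambda x,y:(340+x/9,220+y/9)
P=[onz("top",f(*q),.17)[:2] for q in((475,250),(375,435),(580,325),(475,485))]
u=[P[0]-P[1],P[2]-P[3]]
for d in u: print(np.degrees(np.arctan2(d[1],d[0])))
yaw=np.mean([np.arctan2(d[1],d[0]) for d in u]); hx=np.array([np.cos(yaw),np.sin(yaw)]); hy=np.array([-hx[1],hx[0]])
print("yaw",np.degrees(yaw)); print("laterals",[p@hy for p in P]); L=np.mean([p@hy for p in P])
print("fork centre L",L,"rod hang",np.array([.4502,-.2094])@hy,"grip TCP",np.array([.4483,-.2084])@hy)
s=env.get_state()
h=onz("top",f(145,605),.2867); print("handle now",h,"TCP",s["ee_pos"],(h[:2]-s["ee_pos"][:2])@hx,(h[:2]-s["ee_pos"][:2])@hy)
```

```text
-28.64982191779071
-33.633713433164104
yaw -31.14176767547741
laterals [np.float64(0.06978049564626432), np.float64(0.06713152011671307), np.float64(0.03308387119614481), np.float64(0.03549401669028182)]
fork centre L 0.05137247591235101 rod hang 0.053600828212462356 grip TCP 0.053474119472728066
handle now [ 0.41   -0.1216  0.2867] TCP [ 0.3805 -0.1618  0.2353] 0.0044915297277810734 0.049634833077906886
```

The brown spot at (145,605) is part of the gripper, not the handle, so the top view can't place the rod. I'll use the side view for the fork direction and the original grip position for the lateral one. I'll approach to just short of the prongs and check.

Run:
```python
from h import *
go([.4436-.035*.839,-.2062+.035*.545,.2058],-33)
```

```text
row [0.0421 0.003  0.0295] [-0.   -0.03  0.21]
```

```bash
python3 -m pendant '[0.02,0.003,0.012,0,0,0.2, 0.042,0.003,0.0295,0,0,0.2, 0.042,0.003,0.0295,0,0,0.2, 0.042,0.003,0.0295,0,0,0.2]'
python3 - <<'E'
from h import *
for n in("side","top"):
    im=vision.camera(n); cv2.imwrite(f"pics/{n}17.png",im[:,:,::-1])
zoom("pics/s17z.png","pics/side17.png",250,240,80,110,6)
zoom("pics/t17z.png","pics/top17.png",340,220,80,75,9)
s=env.get_state();print(s["ft_force"],s["ee_pos"],s["tool_rot"],s["t"])
go([.4436,-.2062,.2058],-33)
E
```

```text
t: 21.48
ee_pos: [0.4133, -0.1874, 0.2058]
tool_rot: [3.141, 0.001, -0.577]
ft_force: [0.0, -0.1, -1.3]
width: 0.0195
[-0.2176  0.7827 -1.6679] [ 0.4134 -0.1875  0.2061] [ 3.1416 -0.0005 -0.5772] 21.575
row [ 0.0355 -0.0008  0.0004] [ 0.   -0.03 -0.07]
```

View pics/s17z.png

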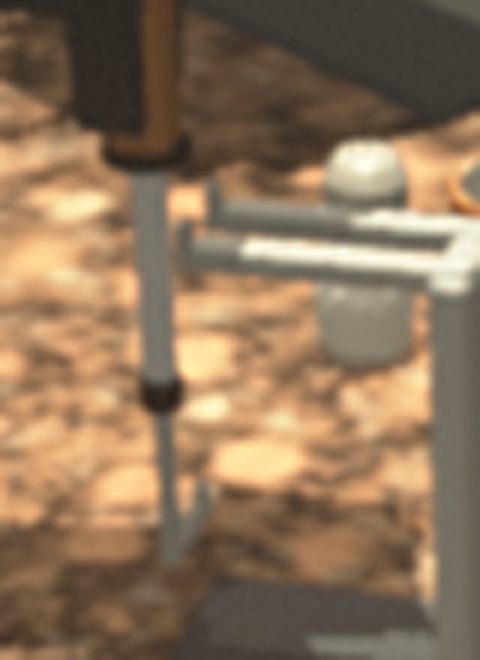

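View pics/t17z.png

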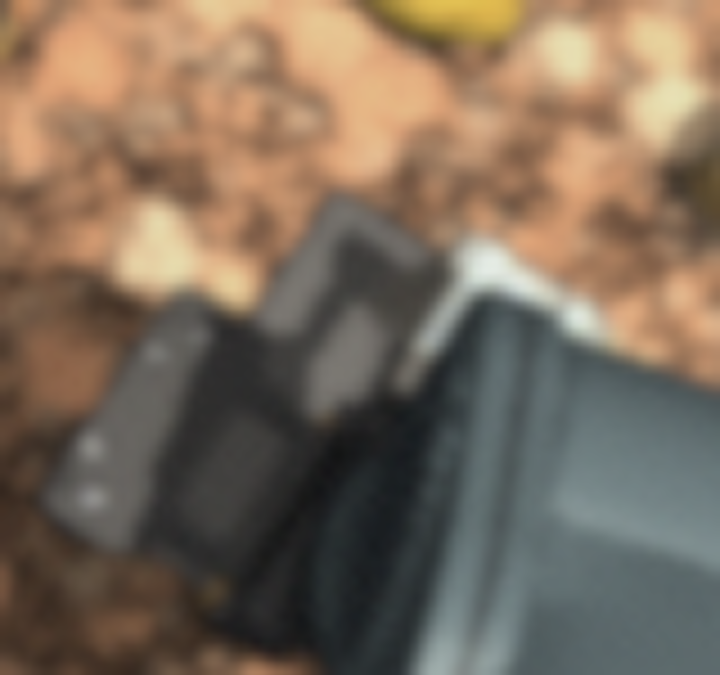

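```bash
python3 -m pendant '[0.006,-0.0008,0,0,0,0, 0.012,-0.0008,0,0,0,0,0.016,-0.0008,0,0,0,0]' | grep -E 'ee|ft'; python3 -m pendant '[0.006,0,0,0,0,0, 0.012,0,0,0,0,0,0.0195,0,0,0,0,0,0.0195,0,0,0,0,0]' | grep -E 'ee|ft'
python3 - <<'E'
from h import *
for n in("side","top"):
    im=vision.camera(n); cv2.imwrite(f"pics/{n}18.png",im[:,:,::-1])
zoom("pics/s18z.png","pics/side18.png",260,230,100,150,4)
s=env.get_state();print(s["ft_force"],s["ee_pos"],s["tool_rot"],s["t"])
E
```

```text
ee_pos: [0.428, -0.1964, 0.2058]
ft_force: [-0.4, 0.3, -1.7]
ee_pos: [0.4443, -0.2071, 0.2056]
ft_force: [-0.1, 0.5, -1.9]
[-0.3676 -0.8036 -1.1039] [ 0.4437 -0.2067  0.2055] [ 3.1413  0.0002 -0.5777] 22.55
```

View pics/s18z.png

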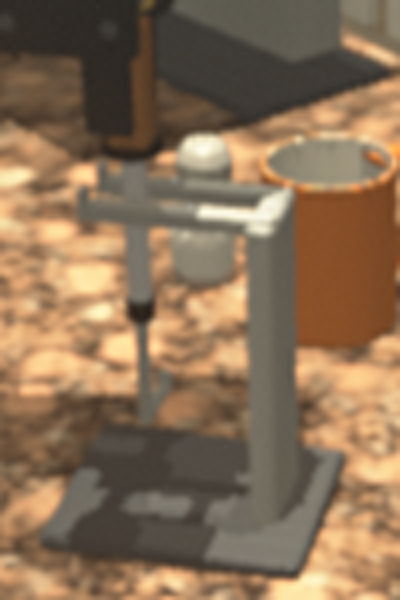

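The tube is between the prongs and lines up with its original column (joint at 140 against 142 in the hanging reference). I'll lower it.

```bash
python3 -m pendant '[0.0005,0,0.006,0,0,0, 0.0005,0,0.012,0,0,0,0.0005,0,0.016,0,0,0,0.0005,0,0.016,0,0,0]' | grep -E 'ee|ft'; for i in 1 2 3; do python3 -m pendant '[0,0,0.0007,0,0,0, 0,0,0.0015,0,0,0]' | grep -E 'ee|ft'; done
```

```text
ee_pos: [0.4439, -0.2069, 0.1892]
ft_force: [0.5, 0.8, -1.5]
ee_pos: [0.4443, -0.207, 0.1882]
ft_force: [0.2, 0.3, -0.9]
ee_pos: [0.4442, -0.207, 0.1866]
ft_force: [-0.3, -0.2, -1.5]
ee_pos: [0.4443, -0.2071, 0.1856]
ft_force: [-3.4, 1.8, 10.6]
```

```bash
python3 -m pendant '[0,0,-0.0008,0,0,0, 0,0,-0.0008,0,0,0]' | grep -E 'ee|ft'
python3 - <<'E'
from h import *
im=vision.camera("side"); cv2.imwrite("pics/side19.png",im[:,:,::-1])
zoom("pics/s19z.png","pics/side19.png",260,230,100,150,4)
E
```

```text
ee_pos: [0.4442, -0.207, 0.1859]
ft_force: [0.1, -0.0, -0.9]
```

View pics/s19z.png

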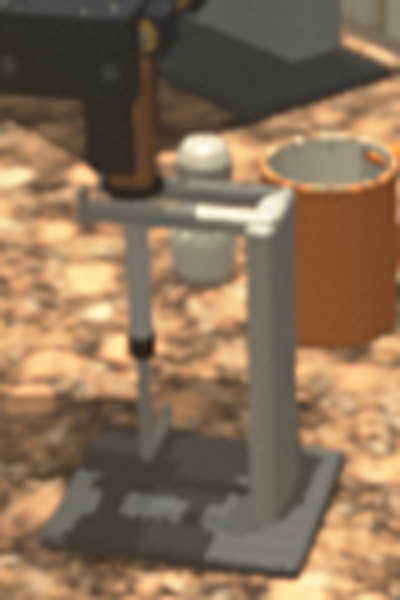

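Collar and joint are at (132,188) and (141,345), within a pixel or two of the original hanging picture. I'll release and rise.

```bash
python3 -m pendant '[0,0,0,0,0,0, 0,0,0,0,0,0,0,0,0,0,0,0,0,0,0,0,0,0,0,0,0,0,0,0,0,0,0,0,0,0,0,0,0,0,0,0]' 0; python3 -m pendant '[0,0,-0.02,0,0,0, 0,0,-0.06,0,0,0,0,0,-0.12,0,0,0,0,0,-0.14,0,0,0,0,0,-0.14,0,0,0]'; python3 -m pendant '[0,0,0,0,0,0,-0.15,0.15,0,0,0,0,-0.15,0.15,0,0,0,0,-0.15,0.15,0,0,0,0,-0.15,0.15,0,0,0,0,-0.15,0.15,0,0,0,0]'
python3 - <<'E'
from h import *
for n in("side","top"):
    im=vision.camera(n); cv2.imwrite(f"pics/{n}20.png",im[:,:,::-1])
zoom("pics/s20z.png","pics/side20.png",220,150,150,150,4)
zoom("pics/s20y.png","pics/side20.png",260,230,100,150,4)
E
```

```text
t: 24.98
ee_pos: [0.4442, -0.207, 0.1859]
tool_rot: [3.141, -0.0, -0.578]
ft_force: [0.7, -0.0, -0.4]
width: 0.0868
t: 25.6
ee_pos: [0.445, -0.2073, 0.3273]
tool_rot: [-3.141, -0.003, -0.578]
ft_force: [-0.1, 0.4, -0.5]
width: 0.088
t: 26.35
ee_pos: [0.2349, -0.2505, 0.3249]
tool_rot: [-3.141, 0.002, -0.581]
ft_force: [0.1, 0.5, 0.5]
width: 0.0879
```

View pics/s20y.png

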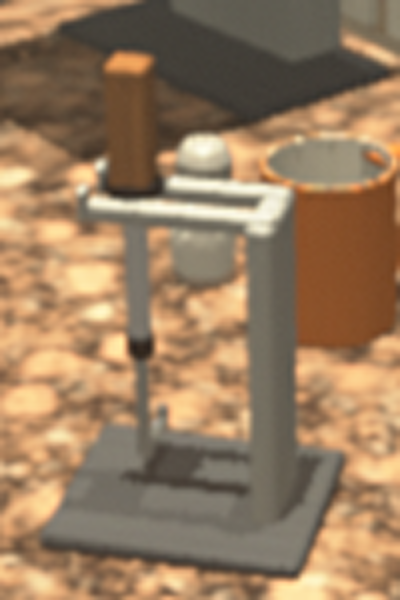

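View pics/s20z.png

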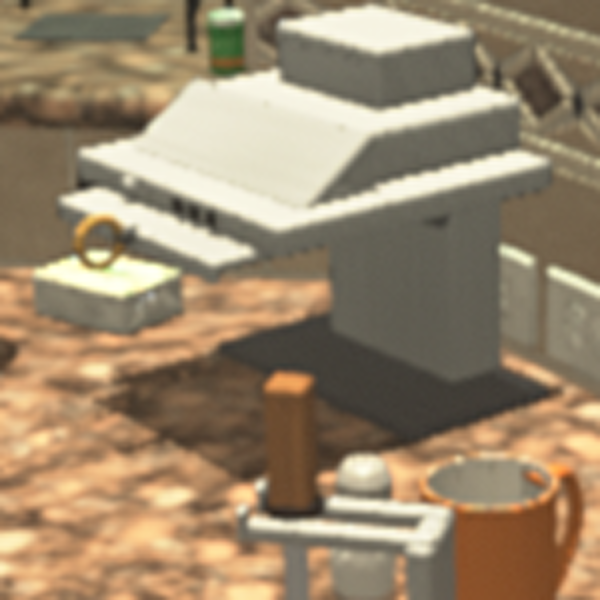

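View pics/top20.png

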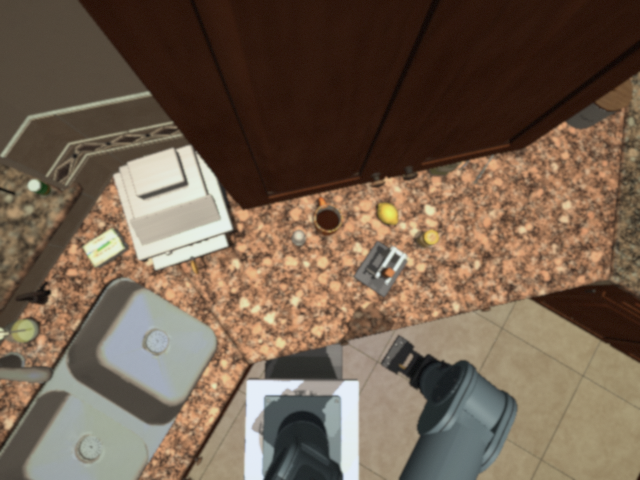

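Run:
```python
from rig import ticket
print(ticket.close_job())
```

```text
the job is handed in; nothing more can be done
None
```

I shut the panel with the rod, hung the rod back in its stand and handed the job in at about 26.5 s of the 69 s allowed. No verdict came back, so the results below are from my own checks.

- **Rod length:** I lifted the rod out of the fork and touched the hook to the worktop. The arm sits 158.4 mm below the tool tip, so about 179 mm below the handle centre.
- **Shutting the panel:** I hooked the ring sideways and lifted along the hinge's arc. The catch took about 9 N at the ring. The panel did not snap shut on its own past the catch, so I kept lifting until it met a firm stop at about 12 N. Then I unhooked without any contact force showing.
- **Panel check:** The stop came at the height expected for a shut panel. In the last pictures the panel is level along the canopy and the ring stayed up. The side camera alone read about 0.01 rad rather than exactly 0, which is within its 2 mm calibration error.
- **Rod check:** The rod hangs upright, with its collar within about 1 mm of where it first hung in the side view. It was turned roughly 15° about its own axis at the start, and gripping it lined it up with the fork.
- **Rest of the scene:** The mug, salt shaker, spice jar and lemon look unmoved. The gripper is open and away from everything.

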